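# Reload the tape dispenser in the art room

## Robot

A 6-joint arm with a two-finger parallel gripper is mounted at the origin on the work surface. World frame = base frame: x ahead of the robot, y to its left, z up, the work surface at z = 0. Lengths are in m, angles in rad, forces in N, time in s.
With the tool pointing down it reaches from about 0.35 to 0.975 m from the base axis. Payload 4.9 kg.
Tool frame: the origin (TCP) lies at the very end of the fingers, on their centre line; the grasp point (between the pads) lies ctrl.grip_point_offset behind it (ctrl.grip_point_offset is the distance from the TCP to the grasp point, in m); z points along the fingers, y is the line along which they close (so a half turn about z gives the same grasp; the last joint's range is limited). The gripper opens to 85 mm and grips with 20 to 120 N. Pads are 22 mm wide; open, the fingers measure 114 mm over their backs; the gripper's body (76 mm by 85 mm) begins 54 mm behind the grasp point. The pads swing forward as they close: fully open they stand 13 mm farther back than shut.
Start: joints at [-1.274, 0.053, 1.613, -0, 1.476, -0.119], TCP at [0.252, -0.572, 0.231] pointing down, gripper open.
Joint ranges: [-3.01, 3.01], [-1.01, 2.22], [0.06, 2.58], [-1.02, 4.17], [0.09, 2.62], [-3.14, 3.14]. Speed limits (rad/s): [2.57, 2.57, 3.14, 3.14, 3.14, 3.14].

## Interface

Orientations are given as a rotation vector (axis times angle).
In Python, from station import ctrl gives the robot as it stands. The module is installed in compiled form; this text tells all that it offers.
- The arm moves only by the tool drive_tool, never from a script. Its argument "steps" is a list of rows, each an object with "translation": the shift along the tool's x, y, z normalised to -1 to 1, where 1 is 4 cm, a list of three; "angular": the turn, a rotation vector about the tool's x, y, z normalised to -1 to 1, where 1 is 8 degrees, a list of three; "gripper": the opening, from 0 (shut) to 1 (fully open). In form: [{"translation": [dx, dy, dz], "angular": [wx, wy, wz], "gripper": gripper}, ...]. A call has 1 to 8 rows; each row shifts and turns the commanded pose from where the row before left it, along the tool's axes as they then stand; what a row does not reach is not made up. A row lasts 1/8 s, in which the tool goes at most 62.5 mm and 10.7 degrees, less where a joint would pass 70% of its speed; a pose out of reach is approached as far as the arm can. A call with a number of a shift or a turn outside -1 to 1 is refused whole. A call with a gripper value outside its range is refused whole. The fingers move at their own pace and stop on an object; "force" is the grip in N (left out, the last holds). Time passes only in rows, so rows that do not move let the fingers close. It gives the time, the measured TCP pose, the force, the opening and the grip force at its end, in the units of the state.
- ctrl.get_obs(): the state, without advancing time (a new reading comes with each control period).
- ctrl.get_image(name): name is "side" or "top"; returns a dict with "color" (400x640x3 uint8, red, green, blue), "depth" (400x640 float32, m along the optical axis (not along the pixel's ray), 0 where there is no reading), "fx", "fy", "cx", "cy" (pixels), "k1" (the pictures are not rectified: a ray, as slopes to the right and down, at radius r is drawn at 1 + k1 r^2 times it, then the intrinsics apply), "R" (3x3) and "t" (3): a world point X has camera coordinates R X + t. Camera axes: x right, y down, z forward; pixel columns grow to the right and rows downward; lengths in m; the calibration is good to about 2 mm. A picture is of the moment at which its call begins.
- ctrl.finish_job(): hands the job in; it is judged then, once.
The state is a dict: "t": time; "q": joint angles; "dq": joint speeds; "effort": joint torques, N m; "tool_pos": TCP position; "tool_rot": TCP orientation; "contact_force": force on the tool from outside, world axes, zero at the start; "wrist_torque": the same for the moment, N m; "opening": finger opening in m; "grip_force": force on a finger pad.
Only numpy, scipy, OpenCV 4.12 (cv2) and the standard library are available. Lean on these libraries where they do the work, as an engineer would, in place of code of your own. Each camera call takes 0.05 s, during which the arm holds its last target. There are 200 camera calls.

## Task

First release the dispenser's brake by swinging its lever all the way over, away from the tear bar. Then drop every empty cardboard core from the spindles into the red bucket and mount each full spool upright and fully home on the spindle of its own colour, with its white exit lip pointing straight at the white mark on the tear bar. When everything is loaded, swing the brake lever fully back, and do not knock over the brush jar, the paint bottle or the ink jar.

Things in the scene. Friction and masses are not known exactly. Their poses are not given: they have to be found in the camera images.
- dispenser: Plywood tape dispenser, fixed: deck 160 mm (x) by 420 mm (y, -180 to +240), 20 mm thick. Origin on the table under the middle spindle; x away from the tear bar, y towards the brake lever. Steel spindles, diameter 24 mm, 98 mm tall (top 10 mm tapers to 12 mm), on coloured discs at y = +115 (red), 0 (blue), -115 mm (yellow). Dark tear bar at x = -74 mm, its top 8 mm above the deck.
- seat_red (a point): Foot of the red spindle's axis, on the deck's top, 20 mm above the table. Axes as the dispenser's.
- mark_red (a point): White mark painted on the deck and tear bar before the red spindle; this point is on the deck's top, 58 mm from the spindle's axis towards the tear bar: a properly turned spool has the end of its lip here.
- spool_red: Full red tape spool, 0.2 to 0.4 kg, or absent (None); starts upright on the table. Origin: centre of the underside, z up its axis. Black flange, diameter 84, 6 mm thick; red winding, diameter 72, up to z = 60; above it a bare cardboard neck to grip, diameter 38, z = 60 to 92; through bore, diameter 30. White exit lip on the flange towards its +x: 20 wide, 12 high, end 58 mm from the axis.
- lip_red (a point): Outer end of the red spool's white exit lip, 58 mm from its axis, at the level of its underside.
- core_red: Empty cardboard core, a tube 92 mm long, 38 mm outside and 30 mm inside diameter, about 50 g, origin at its middle (46 mm from either end, on the axis), z along it. If present (else None) it starts upright on the red spindle, on the deck; the spindle's top stands 6 mm above its upper end.
- seat_blue (a point): Foot of the blue spindle's axis, on the deck's top, 20 mm above the table. Axes as the dispenser's.
- mark_blue (a point): White mark painted on the deck and tear bar before the blue spindle; this point is on the deck's top, 58 mm from the spindle's axis towards the tear bar: a properly turned spool has the end of its lip here.
- spool_blue: Full blue tape spool, 0.2 to 0.4 kg, or absent (None); starts upright on the table. Origin: centre of the underside, z up its axis. Black flange, diameter 84, 6 mm thick; blue winding, diameter 72, up to z = 60; above it a bare cardboard neck to grip, diameter 38, z = 60 to 92; through bore, diameter 30. White exit lip on the flange towards its +x: 20 wide, 12 high, end 58 mm from the axis.
- lip_blue (a point): Outer end of the blue spool's white exit lip, 58 mm from its axis, at the level of its underside.
- core_blue: Empty cardboard core, a tube 92 mm long, 38 mm outside and 30 mm inside diameter, about 50 g, origin at its middle (46 mm from either end, on the axis), z along it. If present (else None) it starts upright on the blue spindle, on the deck; the spindle's top stands 6 mm above its upper end.
- seat_yellow (a point): Foot of the yellow spindle's axis, on the deck's top, 20 mm above the table. Axes as the dispenser's.
- mark_yellow (a point): White mark painted on the deck and tear bar before the yellow spindle; this point is on the deck's top, 58 mm from the spindle's axis towards the tear bar: a properly turned spool has the end of its lip here.
- spool_yellow: Full yellow tape spool, 0.2 to 0.4 kg, or absent (None); starts upright on the table. Origin: centre of the underside, z up its axis. Black flange, diameter 84, 6 mm thick; yellow winding, diameter 72, up to z = 60; above it a bare cardboard neck to grip, diameter 38, z = 60 to 92; through bore, diameter 30. White exit lip on the flange towards its +x: 20 wide, 12 high, end 58 mm from the axis.
- lip_yellow (a point): Outer end of the yellow spool's white exit lip, 58 mm from its axis, at the level of its underside.
- core_yellow: Empty cardboard core, a tube 92 mm long, 38 mm outside and 30 mm inside diameter, about 50 g, origin at its middle (46 mm from either end, on the axis), z along it. If present (else None) it starts upright on the yellow spindle, on the deck; the spindle's top stands 6 mm above its upper end.
- brake (a joint): Brake lever on the dispenser's end beyond the red spindle, hinge angle in rad: 0 = brake on, leaning 0.5 rad from upright towards the tear bar (robot's) side; 1.0 = released, leaning 0.5 rad the other way. It has stops at 0 and 1.0, stays wherever it is left, and moves with about 1 N at its handle.
- brake_tip (a point): Centre of the black T-handle on the end of the brake lever, 80 mm from the pivot: a bar with flat ends, 22 mm in diameter, 34 mm long along the dispenser's y; moves with the lever in the dispenser's x-z plane.
- brake_pivot (a point): Pivot of the brake lever, 42 mm above the table, its hinge axis along the dispenser's y; does not move.
- bucket: Red round plastic bucket, fixed to the table, for empty cores: 85 mm high, 200 mm across at the rim and 176 mm at the foot, wall 4 mm, floor 5 mm thick. Origin under the centre. A thin white bail lies along its rim.
- brush_jar: Blue jar, 70 mm in diameter, 100 mm high, with three brushes reaching to 215 mm; origin under its centre. Not to be knocked over.
- paint_bottle: Green paint bottle, 60 mm in diameter, 130 mm high; origin under its centre. Not to be knocked over.
- ink_jar: Black ink jar, 64 mm in diameter, 70 mm high; origin under its centre. Not to be knocked over.
There are look-alikes about, which are no part of the job. Several things look just like the spool_yellow: the one meant starts farthest from the robot's base.

How it is judged:
By the outcome, as a careful person would: the job done as asked, in the order asked, and still so for the second after the job is handed in, with the robot touching nothing.
Of spool_red, spool_blue, spool_yellow only 2 to 3 are there at a start; the rules pass over those that are not, and their reading is None.
Of core_red, core_blue, core_yellow only 2 to 3 are there at a start; the rules pass over those that are not, and their reading is None.
At some moment in a run one of spool_red, spool_blue, spool_yellow may be knocked a few centimetres aside while the robot is not near it.
It also fails if it takes over 210 s, if anything falls off the work surface, if the arm or the gripper's body presses on something with over 40 N, if the wrist force passes 120 N, or if a joint passes its speed limit or range.

## Working session

There is one attempt and no reset: what is moved stays moved. The work goes in short steps, Python scripts to look and compute and a tool call to move; the robot and the scene stay as the last step left them, time stands still between calls to the robot, and variables do not carry over. Pictures are saved under pics/ and viewed, at most 14 in all, crops included, and the job is handed in when it is done.

Besides the shell and the picture viewer there is one more tool, called after ">>>" as name(argument=value, ...) on one line, values as JSON. drive_tool: Moves the arm, as the interface text tells. Its arguments: {"type":"object","properties":{"steps":{"type":"array"},"force":{"type":"number"}},"required":["steps"]}

```bash
mkdir -p pics
cat > h.py <<'E'
import numpy as np, cv2
from station import ctrl
from scipy.spatial.transform import Rotation as Ro
def grab(name):
    im=ctrl.get_image(name); np.savez(''+name+'.npz',**im); return im
def load(name): return dict(np.load(''+name+'.npz'))
def cloud(im):
    H,W=im['depth'].shape
    v,u=np.mgrid[0:H,0:W].astype(np.float32)
    K=np.array([[im['fx'],0,im['cx']],[0,im['fy'],im['cy']],[0,0,1]],float)
    xd=(u-im['cx'])/im['fx'];yd=(v-im['cy'])/im['fy'];x,y=xd.copy(),yd.copy()
    for _ in range(15):
        s=1+im['k1']*(x*x+y*y);x,y=xd/s,yd/s
    d=im['depth'];P=np.stack([x*d,y*d,d],-1)
    return (P-im['t'])@im['R']   # R^T (P-t)
def ray(im,u,v,z):
    xd=(u-im['cx'])/im['fx'];yd=(v-im['cy'])/im['fy'];x,y=xd,yd
    for _ in range(15):
        s=1+im['k1']*(x*x+y*y);x,y=xd/s,yd/s
    d=im['R'].T@np.array([x,y,1.]);c=-im['R'].T@im['t']
    return c+d*(z-c[2])/d[2]
def proj(im,X):
    p=im['R']@np.array(X)+im['t'];x,y=p[:2]/p[2];s=1+im['k1']*(x*x+y*y)
    return x*s*im['fx']+im['cx'],y*s*im['fy']+im['cy']
def save(im,name,box=None,k=1):
    c=im['color'][...,::-1]
    if box: c=c[box[1]:box[3],box[0]:box[2]]
    cv2.imwrite('pics/'+name,cv2.resize(c,None,fx=k,fy=k,interpolation=cv2.INTER_CUBIC))
E
python3 - <<'E'
from h import *
for n in('top','side'):
    im=grab(n);save(im,n+'0.png',k=1.25)
    print(n,im['fx'],im['k1'],im['R'].round(3).tolist(),-im['R'].T@im['t'])
o=ctrl.get_obs();print(o,ctrl.grip_point_offset)
print(Ro.from_rotvec(o['tool_rot']).as_matrix().round(3))
E
```

```text
top 513.4926532990727 0.053726885839001384 [[0.004, -1.0, 0.001], [-0.993, -0.004, -0.117], [0.117, -0.0, -0.993]] [ 0.26942032 -0.05833205  1.45622217]
side 413.8303152108644 -0.0689917800524935 [[0.98, -0.199, 0.002], [-0.131, -0.65, -0.749], [0.15, 0.733, -0.663]] [ 0.22317493 -1.00091568  0.95245337]
{'t': 0.1, 'q': array([-1.27402457e+00,  5.32974500e-02,  1.61413606e+00, -2.28499663e-05,
        1.47602656e+00, -1.19005866e-01]), 'dq': array([-3.86782196e-04, -1.23907024e-03, -3.19985940e-03, -8.62347034e-05,
        8.75086588e-04,  2.54624894e-05]), 'effort': array([ 1.55623879e-04, -3.94904959e+01, -3.71361530e+01, -1.06475354e-04,
        3.88557572e-03, -4.63481754e-06]), 'tool_pos': array([ 0.25226383, -0.57121353,  0.2301942 ]), 'tool_rot': array([-3.07213175e+00, -6.48027709e-01,  2.95792672e-04]), 'contact_force': array([ 0.12190037,  0.75887631, -0.66447053]), 'wrist_torque': array([0.03577176, 0.01254565, 0.03168108]), 'grip_force': 0.0, 'opening': 0.08533919619364101} 0.0187
[[ 0.915  0.404 -0.001]
 [ 0.404 -0.915  0.002]
 [ 0.    -0.002 -1.   ]]
```

View pics/top0.png

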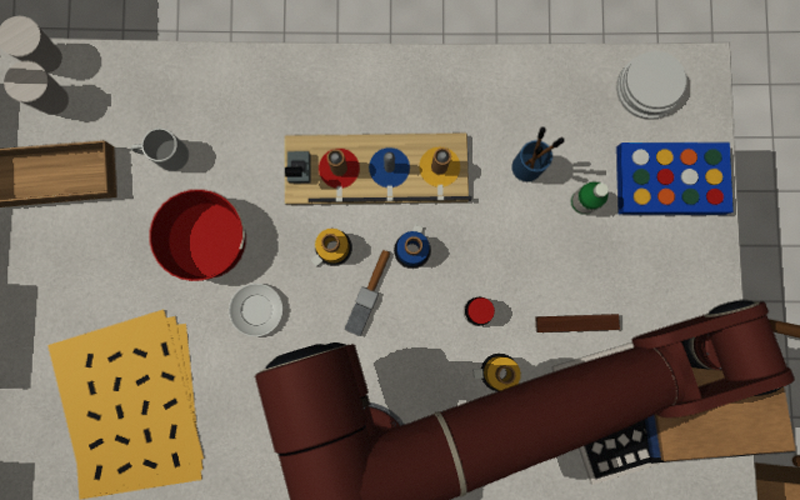

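View pics/side0.png

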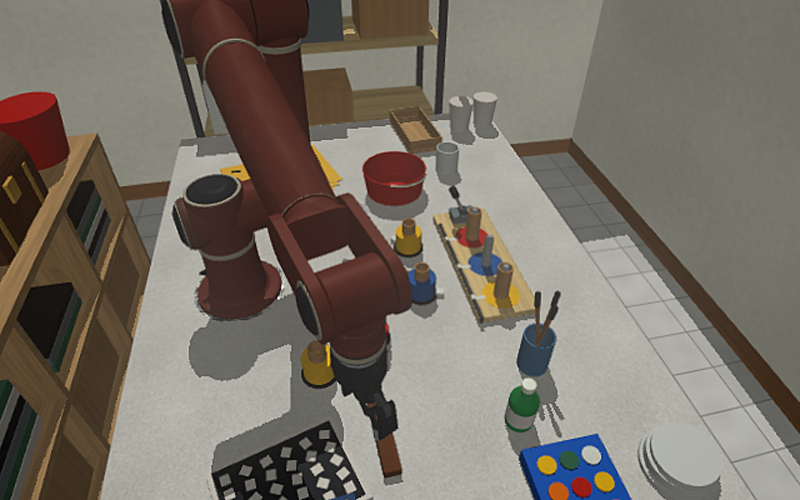

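Top view (800×500): dispenser at (285–470,135–205) with cores at (337,157) red and (441,157) yellow. Blue spindle (389,165) is bare; brake lever at (297,170). The yellow look-alikes are at (333,245) and (502,373), the blue spool is at (413,248), and a red-topped jar is at (480,311). The bucket is at (197,235). A red spool might be hidden by the arm. Next I measure and enlarge.

Run:
```python
from h import *
im=load('top');P=cloud(im)
for n,u,v in [('yA',333,245),('yB',502,373),('blue',413,248),('redlid',480,311),('bucket',197,235),('bottle',592,195),('brush',532,160),('lever',297,170),('coreR',337,157),('coreY',441,157),('bowl',258,310)]:
    u,v=int(u/1.25),int(v/1.25)
    w=P[v-14:v+15,u-14:u+15].reshape(-1,3); print(n,P[v,u].round(3),'zmax',np.percentile(w[:,2],[50,90,98]).round(3), [ray(im,u,v,z)[:2].round(3).tolist() for z in (0,.09)])
save(im,'crop_sp.png',(235,165,365,235),6)
save(im,'crop_disp.png',(220,100,385,170),4.8)
```

```text
yA [0.467 0.074 0.   ] zmax [0.057 0.077 0.094] [[0.467, 0.074], [0.455, 0.066]]
yB [ 0.182 -0.307 -0.001] zmax [0.059 0.094 0.604] [[0.182, -0.307], [0.187, -0.292]]
blue [ 0.462 -0.109  0.003] zmax [0.057 0.078 0.094] [[0.462, -0.109], [0.45, -0.106]]
redlid [ 0.318 -0.252  0.068] zmax [0.037 0.073 0.076] [[0.32, -0.262], [0.317, -0.249]]
bucket [0.489 0.384 0.001] zmax [0.006 0.01  0.013] [[0.489, 0.384], [0.475, 0.357]]
bottle [ 0.564 -0.488  0.099] zmax [0.069 0.128 0.134] [[0.585, -0.52], [0.566, -0.491]]
brush [ 0.647 -0.368  0.075] zmax [0.055 0.118 0.213] [[0.668, -0.384], [0.643, -0.364]]
lever [0.61  0.141 0.127] zmax [0.041 0.122 0.129] [[0.642, 0.16], [0.619, 0.146]]
coreR [0.642 0.058 0.12 ] zmax [0.023 0.111 0.118] [[0.675, 0.068], [0.65, 0.06]]
coreY [ 0.643 -0.164  0.121] zmax [0.023 0.112 0.119] [[0.676, -0.173], [0.651, -0.166]]
bowl [0.318 0.24  0.004] zmax [0.008 0.014 0.019] [[0.318, 0.24], [0.315, 0.222]]
```

View pics/crop_sp.png

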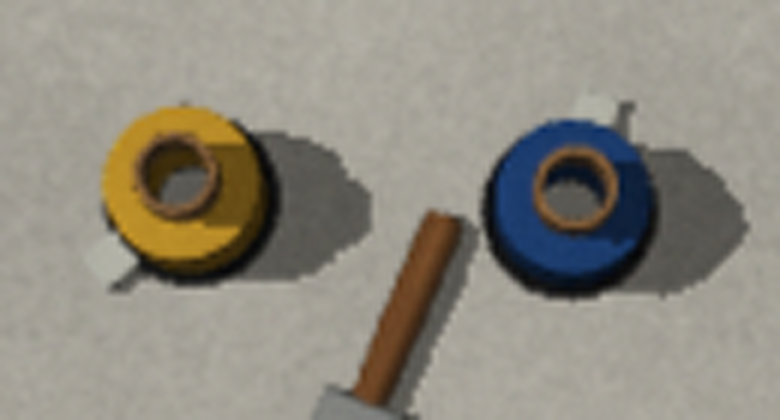

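View pics/crop_disp.png

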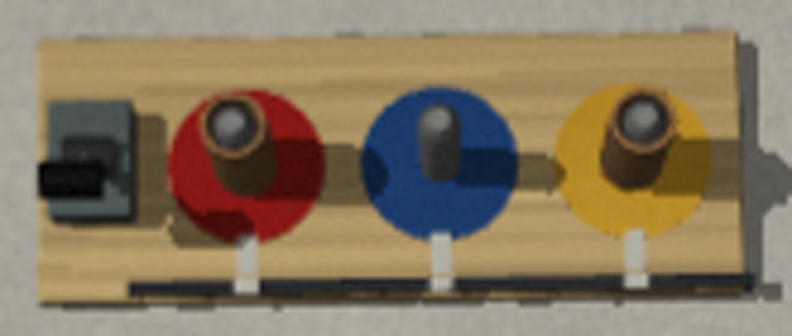

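Yellow A (333,245) lies 0.46 m from the base and B (502,373) about 0.34 m. A is therefore the one meant, unless another is hidden under the arm. The crop confirms it, with its lip towards lower left. The blue lip points up-right. Next come precise measurements.

```bash
cat >> h.py <<'E'
def px(u,v,x0,y0,k): return (u+.5)/k-.5+x0,(v+.5)/k-.5+y0
def circ(pts):
    A=np.c_[2*pts,np.ones(len(pts))];s=np.linalg.lstsq(A,(pts**2).sum(1),rcond=None)[0]
    return s[0],s[1],np.sqrt(s[2]+s[0]**2+s[1]**2)
E
python3 - <<'E'
from h import *
im=load('top');P=cloud(im);C=im['color'].astype(int)
# deck
m=(abs(P[...,2]-.02)<.006)&(P[...,0]>.5)&(P[...,0]<.78)&(P[...,1]>-.3)&(P[...,1]<.25)
m=cv2.morphologyEx(m.astype(np.uint8),cv2.MORPH_OPEN,np.ones((3,3)));pts=P[m>0][:,:2].astype(np.float32)
print('deck',cv2.minAreaRect(pts*1000))
# marks on bar and deck
for n,(u,v) in dict(mr=(246,284),mb=(442,284),my=(636,283)).items(): print(n,ray(im,*px(u,v,220,100,4.8),.028)[:2].round(4))
for n,(u,v) in dict(R=(247,165),B=(439,164),Y=(634,160)).items(): print(n,ray(im,*px(u,v,220,100,4.8),.0205)[:2].round(4))
for n,(u,v) in dict(R=(233,124),B=(439,119),Y=(642,119)).items(): print('top',n,ray(im,*px(u,v,220,100,4.8),.118)[:2].round(4))
for n,(u,v),f,l in (('yA',(177,176),(188,192),(118,266)),('bl',(576,188),(571,209),(602,112))):
    c=ray(im,*px(*u,v[0],v[1],6) if 0 else px(u,v,235,165,6),.092) if 0 else None
for n,neck,fl in (('yA',(177,176),None),('bl',(576,188),None)):
    c=ray(im,*px(*neck,235,165,6),.092)[:2]; print(n,c.round(4))
    d=np.hypot(P[...,0]-c[0],P[...,1]-c[1]);
    w=(d<.045)&(abs(P[...,2]-.06)<.004);q=P[w];print('winding fit',np.round(circ(q[np.hypot(*(q[:,:2]-c).T)>.03][:,:2]),4),w.sum())
    br=(C.min(-1)>150)&(d<.075)&(d>.04)
    w=br&(P[...,2]>.006)&(P[...,2]<.02); q=P[w][:,:2]-c; print('lip',w.sum(),q.mean(0).round(4),np.degrees(np.arctan2(*q.mean(0)[::-1])),np.hypot(*q.T).max())
# lever, bucket
w=(abs(P[...,0]-.61)<.1)&(abs(P[...,1]-.15)<.05)&(P[...,2]>.09);print('lever',P[w].mean(0),P[w].min(0),P[w].max(0))
w=(abs(P[...,0]-.48)<.16)&(abs(P[...,1]-.36)<.16)&(P[...,2]>.079)&(P[...,2]<.1);print('bucket',circ(P[w][:,:2]),w.sum())
# unknown red jar, bottle
w=(np.hypot(P[...,0]-.318,P[...,1]+.25)<.06)&(P[...,2]>.05);print('jar',P[w].min(0),P[w].max(0))
w=(np.hypot(P[...,0]-.19,P[...,1]+.29)<.04)&(P[...,2]>.05)&(P[...,2]<.12);print('yB',P[w].mean(0))
E
```

```text
deck ((643.6492919921875, -25.534622192382812), (160.5528564453125, 418.50238037109375), 0.9295737147331238)
mr [0.5697 0.059 ]
mb [ 0.5702 -0.0565]
my [ 0.5712 -0.1709]
R [0.6433 0.0599]
B [ 0.6444 -0.0544]
Y [ 0.6473 -0.1706]
top R [0.6411 0.0599]
top B [ 0.6445 -0.0546]
top Y [ 0.645  -0.1675]
yA [0.4603 0.0706]
winding fit [0.4608 0.071  0.0331] 293
lip 66 [-0.0083  0.0227] 110.19899638290018 0.0747222767851926
bl [ 0.4556 -0.1077]
winding fit [ 0.4558 -0.1079  0.033 ] 303
lip 47 [0.0292 0.0024] 4.781308060299869 0.07393743475992341
lever [0.60624257 0.14800898 0.12410131] [0.59603665 0.13163603 0.11296771] [0.61787638 0.16592929 0.13271954]
bucket (np.float64(0.4835417935010608), np.float64(0.36194065047939533), np.float64(0.09826270877623583)) 518
jar [ 0.29113357 -0.28185515  0.05012382] [ 0.34497496 -0.22628024  0.07997619]
yB [ 0.18630848 -0.29510552  0.06669834]
```

```bash
cat >> h.py <<'E'
def lipfit(im,c,z0=0.,rng=range(0,360)):
    g=im['color'].min(-1).astype(np.float32);best=[]
    def poly(a,r0,r1,w,z):
        ca,sa=np.cos(a),np.sin(a)
        return np.array([proj(im,(c[0]+r*ca-s*sa,c[1]+r*sa+s*ca,z)) for r,s in((r0,-w),(r1,-w),(r1,w),(r0,w))])
    def mask(p):
        m=np.zeros((1600,2560),np.uint8);cv2.fillConvexPoly(m,np.round((p+.5)*4-.5).astype(np.int32),1);return m>0
    G=cv2.resize(g,None,fx=4,fy=4,interpolation=cv2.INTER_LINEAR)
    for a in rng:
        A=np.radians(a);i=mask(poly(A,.044,.058,.010,z0+.012));o=mask(poly(A,.044,.064,.016,z0+.012))&~i
        best.append((G[i].mean()-G[o].mean(),G[i].mean(),a))
    return sorted(best)[::-1],poly
E
python3 - <<'E'
from h import *
im=load('top');k=10;out=[]
for n,c,a0 in (('y',(.4606,.0708),130),('b',(.4557,-.1078),-35)):
    best,poly=lipfit(im,c,0,np.arange(a0-60,a0+60,2.));print(n,[tuple(np.round(b,1)) for b in best[:6]])
    a=np.radians(best[0][2]);p=poly(a,.044,.058,.010,.012);q=p.mean(0)
    x,y=int(q[0])-18,int(q[1])-18
    cr=cv2.resize(im['color'][y:y+36,x:x+36,::-1],None,fx=k,fy=k,interpolation=cv2.INTER_CUBIC)
    o=cr.copy();cv2.polylines(o,[(((p-[x,y])+.5)*k-.5).astype(np.int32)],True,(0,0,255),1);out.append(np.hstack([cr,o]))
cv2.imwrite('pics/lips.png',cv2.convertScaleAbs(cv2.resize(np.vstack(out),(600,600)),alpha=1.2))
E
```

```text
y [(np.float64(21.9), np.float64(161.9), np.float64(126.0)), (np.float64(19.5), np.float64(162.4), np.float64(124.0)), (np.float64(17.5), np.float64(158.2), np.float64(128.0)), (np.float64(14.8), np.float64(161.6), np.float64(122.0)), (np.float64(10.4), np.float64(160.4), np.float64(120.0)), (np.float64(7.2), np.float64(159.2), np.float64(118.0))]
b [(np.float64(17.6), np.float64(155.6), np.float64(-13.0)), (np.float64(14.2), np.float64(156.8), np.float64(-11.0)), (np.float64(12.7), np.float64(151.2), np.float64(-15.0)), (np.float64(8.2), np.float64(155.5), np.float64(-9.0)), (np.float64(8.1), np.float64(132.8), np.float64(-45.0)), (np.float64(6.9), np.float64(132.6), np.float64(-43.0))]
```

View pics/lips.png

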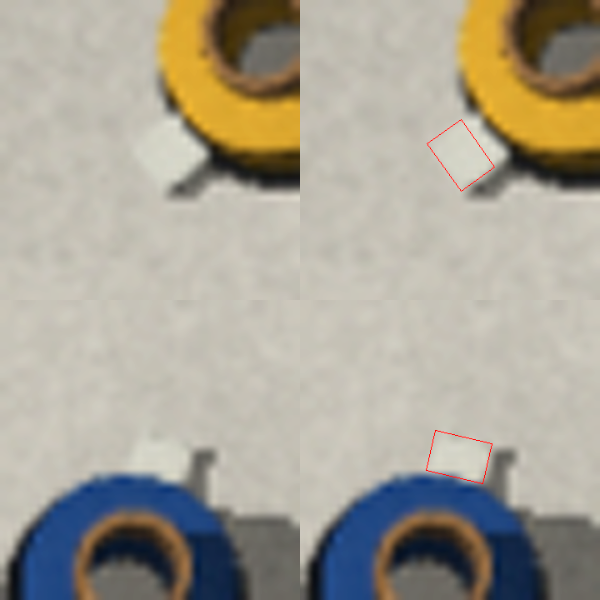

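Fits: yellow lip at about 125° and blue at about −12° in world; both outlines match. The dispenser is at about (0.644,−0.055), yaw 0.9°. First I turn the tool so that tool x = world +y and tool y = world +x.

>>> drive_tool(steps=[{"translation":[0,0,0],"angular":[0,0,-1],"gripper":0},{"translation":[0,0,0],"angular":[0,0,-1],"gripper":0},{"translation":[0,0,0],"angular":[0,0,-1],"gripper":0},{"translation":[0,0,0],"angular":[0,0,-1],"gripper":0},{"translation":[0,0,0],"angular":[0,0,-1],"gripper":0},{"translation":[0,0,0],"angular":[0,0,-1],"gripper":0},{"translation":[0,0,0],"angular":[0,0,-1],"gripper":0},{"translation":[0,0,0],"angular":[0,0,-1],"gripper":0}], force=40)

```text
t: 1.1
tool_pos: [0.2523, -0.5714, 0.2305]
tool_rot: [-2.257, -2.183, -0.001]
contact_force: [0.8, -0.3, -0.1]
opening: 0.0002
grip_force: 0.0
```

>>> drive_tool(steps=[{"translation":[1,0.4,0],"angular":[0,0,-0.35],"gripper":0},{"translation":[1,0.4,0],"angular":[0,0,0],"gripper":0},{"translation":[1,0.4,0],"angular":[0,0,0],"gripper":0},{"translation":[1,0.4,0],"angular":[0,0,0],"gripper":0},{"translation":[1,0.4,0],"angular":[0,0,0],"gripper":0},{"translation":[1,0.4,0],"angular":[0,0,0],"gripper":0},{"translation":[1,0.4,0],"angular":[0,0,0],"gripper":0},{"translation":[1,0.4,0],"angular":[0,0,0],"gripper":0}])

```text
t: 2.1
tool_pos: [0.379, -0.2497, 0.2308]
tool_rot: [-2.209, -2.233, -0.0]
contact_force: [1.0, -0.0, -0.7]
opening: 0.0004
grip_force: 0.0
```

>>> drive_tool(steps=[{"translation":[1,0.4,0],"angular":[0,0,0],"gripper":0},{"translation":[1,0.4,0],"angular":[0,0,0],"gripper":0},{"translation":[1,0.4,0],"angular":[0,0,0],"gripper":0},{"translation":[1,0.4,0],"angular":[0,0,0],"gripper":0},{"translation":[1,0.4,0],"angular":[0,0,0],"gripper":0},{"translation":[1,0.4,0],"angular":[0,0,0],"gripper":0},{"translation":[1,0.4,0],"angular":[0,0,0],"gripper":0},{"translation":[1,0.4,0],"angular":[0,0,0],"gripper":0}])

```text
t: 3.1
tool_pos: [0.5035, 0.0717, 0.2308]
tool_rot: [-2.209, -2.233, 0.001]
contact_force: [0.1, -0.2, -0.2]
opening: -0.0003
grip_force: 0.0
```

>>> drive_tool(steps=[{"translation":[1,0.5,0],"angular":[0,0,0],"gripper":0},{"translation":[0.95,0.5,0],"angular":[0,0,0],"gripper":0},{"translation":[0,0,1],"angular":[0,0,0],"gripper":0},{"translation":[0,0,1],"angular":[0,0,0],"gripper":0},{"translation":[0,0,1],"angular":[0,0,0],"gripper":0},{"translation":[0,0,0.4],"angular":[0,0,0],"gripper":0},{"translation":[0,0,0],"angular":[0,0,0],"gripper":0}])

```text
t: 3.98
tool_pos: [0.5417, 0.1485, 0.0942]
tool_rot: [-2.208, -2.232, 0.003]
contact_force: [-0.1, 0.3, 1.2]
opening: 0.0001
grip_force: 0.0
```

Run:
```python
from h import *
im=grab('top');s=grab('side')
a=cv2.resize(im['color'],None,fx=.9,fy=.9);b=cv2.resize(s['color'][120:],None,fx=.9,fy=.9)
cv2.imwrite('pics/p6.png',np.vstack([a,b])[:600,:,::-1])
```

```text
(no output)
```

View pics/p6.png

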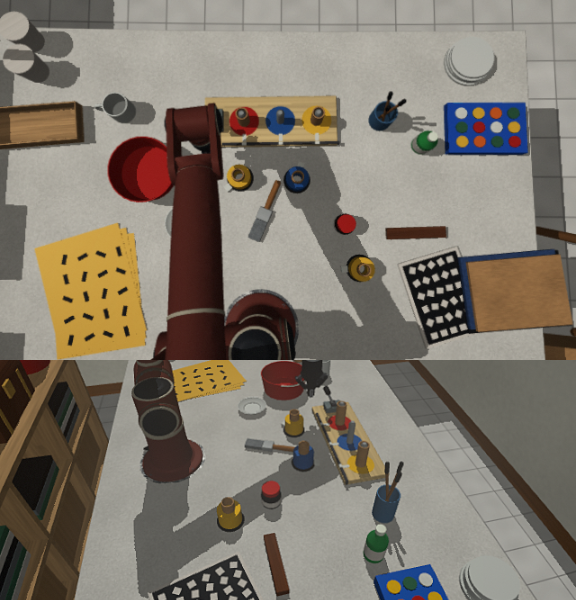

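No red spool anywhere; the yellows are at top (239,177)=A and (361,267)=B, so A is confirmed as farthest. Pushing the lever.

>>> drive_tool(steps=[{"translation":[0,0.5,0],"angular":[0,0,0],"gripper":0},{"translation":[0,0.5,0],"angular":[0,0,0],"gripper":0},{"translation":[0,0.5,0],"angular":[0,0,0],"gripper":0},{"translation":[0,0.5,0],"angular":[0,0,0],"gripper":0},{"translation":[0,0.4,0],"angular":[0,0,0],"gripper":0},{"translation":[0,0.3,0],"angular":[0,0,0],"gripper":0},{"translation":[0,0,0],"angular":[0,0,0],"gripper":0}])

```text
t: 4.95
tool_pos: [0.6519, 0.1498, 0.0967]
tool_rot: [2.208, 2.232, 0.003]
contact_force: [-0.2, 0.7, -0.4]
opening: 0.0004
grip_force: 0.0
```

>>> drive_tool(steps=[{"translation":[0,0.15,0],"angular":[0,0,0],"gripper":0},{"translation":[0,0.15,0],"angular":[0,0,0],"gripper":0},{"translation":[0,0,0],"angular":[0,0,0],"gripper":0}])

```text
t: 5.32
tool_pos: [0.654, 0.15, 0.096]
tool_rot: [-2.197, -2.224, 0.028]
contact_force: [-33.5, -4.1, 21.6]
opening: -0.0005
grip_force: 17.4
```

>>> drive_tool(steps=[{"translation":[0,-0.7,0],"angular":[0,0,0],"gripper":0},{"translation":[0,-0.3,-1],"angular":[0,0,0],"gripper":0},{"translation":[0,0,-1],"angular":[0,0,0],"gripper":1},{"translation":[-1,0.3,0],"angular":[0,0,0],"gripper":1},{"translation":[-1,0.3,0],"angular":[0,0,0],"gripper":1},{"translation":[-0.25,0,0],"angular":[0,0,0],"gripper":1},{"translation":[0,0,0],"angular":[0,0,0],"gripper":1}])

```text
t: 6.2
tool_pos: [0.6473, 0.0596, 0.1753]
tool_rot: [-2.21, -2.232, -0.0]
contact_force: [0.9, 1.3, -0.9]
opening: 0.0854
grip_force: 0.0
```

Run:
```python
from h import *
im=grab('top');P=cloud(im)
w=(abs(P[...,0]-.65)<.08)&(abs(P[...,1]-.149)<.03)&(P[...,2]>.095);print(w.sum(),P[w].mean(0),P[w].min(0),P[w].max(0))
s=grab('side');P=cloud(s);w=(abs(P[...,0]-.65)<.08)&(abs(P[...,1]-.149)<.035)&(P[...,2]>.085)&(P[...,2]<.14);print(w.sum(),P[w].mean(0),P[w].min(0),P[w].max(0))
```

```text
106 [0.65815172 0.13306425 0.28215033] [0.57976045 0.11904958 0.11227253] [0.6864168  0.15137311 0.50982492]
77 [0.67167431 0.14332415 0.11201471] [0.65343749 0.12773525 0.08621984] [0.68737803 0.16787891 0.12445635]
```

>>> drive_tool(steps=[{"translation":[0,-0.12,0.9],"angular":[0,0,0],"gripper":1},{"translation":[0,0,0.8],"angular":[0,0,0],"gripper":1},{"translation":[0,0,0.8],"angular":[0,0,0],"gripper":1},{"translation":[0,0,0],"angular":[0,0,0],"gripper":0},{"translation":[0,0,0],"angular":[0,0,0],"gripper":0},{"translation":[0,0,0],"angular":[0,0,0],"gripper":0},{"translation":[0,0,0],"angular":[0,0,0],"gripper":0}], force=30)

```text
t: 7.18
tool_pos: [0.6441, 0.0599, 0.0777]
tool_rot: [2.208, 2.232, 0.004]
contact_force: [-0.4, 1.1, 4.9]
opening: 0.0359
grip_force: 34.6
```

>>> drive_tool(steps=[{"translation":[0,0,-0.8],"angular":[0,0,0],"gripper":0},{"translation":[0,0,-1],"angular":[0,0,0],"gripper":0},{"translation":[0,0,-1],"angular":[0,0,0],"gripper":0},{"translation":[0,0,-0.9],"angular":[0,0,0],"gripper":0},{"translation":[0.9,-0.5,0],"angular":[0,0,0],"gripper":0},{"translation":[0.9,-0.5,0],"angular":[0,0,0],"gripper":0},{"translation":[0.9,-0.5,0],"angular":[0,0,0],"gripper":0},{"translation":[0.9,-0.5,0],"angular":[0,0,0],"gripper":0}])

```text
t: 8.18
tool_pos: [0.5606, 0.2038, 0.2239]
tool_rot: [2.209, 2.233, 0.001]
contact_force: [1.2, -0.3, -0.5]
opening: 0.0362
grip_force: 34.3
```

>>> drive_tool(steps=[{"translation":[0.95,-0.4,0],"angular":[0,0,0],"gripper":0},{"translation":[0.95,-0.4,0],"angular":[0,0,0],"gripper":0},{"translation":[0.95,-0.4,0],"angular":[0,0,0],"gripper":0},{"translation":[0.95,-0.35,0],"angular":[0,0,0],"gripper":0},{"translation":[0.95,-0.35,0],"angular":[0,0,0],"gripper":0},{"translation":[0,0,0],"angular":[0,0,0],"gripper":0},{"translation":[0,0,1],"angular":[0,0,0],"gripper":0},{"translation":[0,0,1],"angular":[0,0,0],"gripper":0}])

```text
t: 9.18
tool_pos: [0.4841, 0.3915, 0.1435]
tool_rot: [2.209, 2.232, 0.004]
contact_force: [-0.6, 0.1, -0.9]
opening: 0.036
grip_force: 34.4
```

Run:
```python
from h import *
im=grab('top');save(im,'p7.png',(100,80,400,220),2.6)
```

```text
(no output)
```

View pics/p7.png

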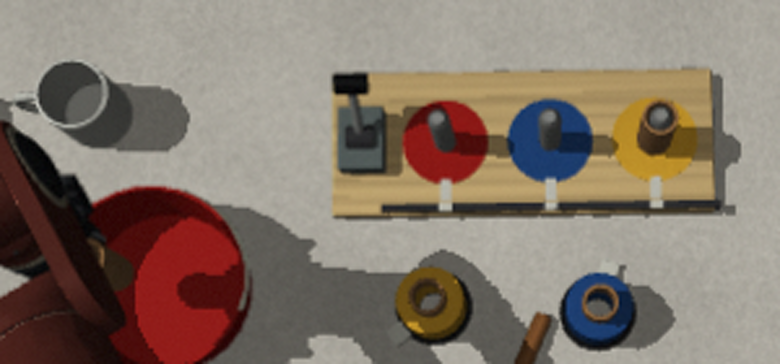

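The lever handle now leans away at crop (351,83), the red spindle is bare, and the core is held over the bucket's left part. Lowering and releasing.

>>> drive_tool(steps=[{"translation":[0,0,0.7],"angular":[0,0,0],"gripper":0},{"translation":[0,0,0.6],"angular":[0,0,0],"gripper":0},{"translation":[0,0,0],"angular":[0,0,0],"gripper":0.8},{"translation":[0,0,0],"angular":[0,0,0],"gripper":0.8},{"translation":[0,0,-0.8],"angular":[0,0,0],"gripper":0.8},{"translation":[0,0,-1],"angular":[0,0,0],"gripper":0.8},{"translation":[0,0,-1],"angular":[0,0,0],"gripper":0.8}])

```text
t: 10.1
tool_pos: [0.4838, 0.3922, 0.2069]
tool_rot: [2.209, 2.233, 0.005]
contact_force: [-0.5, 0.4, 0.3]
opening: 0.0685
grip_force: 0.0
```

Run:
```python
from h import *
im=load('top');P=cloud(im)
print(ray(im,*px(351,83,100,80,2.6),.118)[:2])
w=(P[...,0]>.64)&(P[...,0]<.72)&(abs(P[...,1]-.149)<.03)&(P[...,2]>.1)&(P[...,2]<.14);print(w.sum(),P[w].mean(0),P[w].min(0),P[w].max(0))
for n,(u,v) in dict(R=(438,117),B=(549,115),Y=(659,115)).items(): print('top',n,ray(im,*px(u,v,100,80,2.6),.118)[:2].round(4))
```

```text
[0.67834321 0.14970257]
120 [0.67515154 0.14982055 0.12075579] [0.66552885 0.13239606 0.101575  ] [0.6872225  0.16717019 0.13244145]
top R [0.6432 0.0599]
top B [ 0.6458 -0.054 ]
top Y [ 0.6462 -0.167 ]
```

Run:
```python
from h import *
im=load('top')
g=im['color'].max(-1)
def cen(box,thr=35):
    x0,y0,x1,y1=box;m=g[y0:y1,x0:x1]<thr;v,u=np.nonzero(m);return u.mean()+x0,v.mean()+y0,u.min()+x0,u.max()+x0,v.min()+y0,v.max()+y0
c=cen((226,106,244,118));print(c,ray(im,c[0],c[1],.112)[:2],ray(im,c[0],(c[4]+c[5])/2,.112)[:2])
p=px(71,180,220,100,4.8);print(p,ray(im,*p,.112)[:2])
for a in (.8,.9,1.):
  b=a-.5
  for X0 in (.641,.643): print(a,X0,proj(im,(X0+.08*np.sin(b),.1495,.042+.08*np.cos(b))))
print('start',proj(im,(.641-.0384,.1495,.112)))
```

```text
(np.float64(234.44827586206895), np.float64(112.06896551724138), np.int64(228), np.int64(240), np.int64(109), np.int64(116)) [0.67892325 0.15126525] [0.67773691 0.15124283]
(234.39583333333334, 137.10416666666669) [0.61032474 0.15008256]
0.8 0.641 (np.float64(234.64706848895517), np.float64(116.57272562227625))
0.8 0.643 (np.float64(234.66132509542703), np.float64(115.84165593646819))
0.9 0.641 (np.float64(234.85421691058457), np.float64(114.12988029195228))
0.9 0.643 (np.float64(234.86835245436453), np.float64(113.40094741878603))
1.0 0.641 (np.float64(235.0989116877385), np.float64(111.894207975531))
1.0 0.643 (np.float64(235.11291928780986), np.float64(111.16774354079735))
start (np.float64(234.5573929008791), np.float64(139.9391026901083))
```

Lever position and the stiff stop felt at 33 N agree with fully released. Now the yellow core.

>>> drive_tool(steps=[{"translation":[-1,0.26,0],"angular":[0,0,0],"gripper":1},{"translation":[-1,0.26,0],"angular":[0,0,0],"gripper":1},{"translation":[-1,0.26,0],"angular":[0,0,0],"gripper":1},{"translation":[-1,0.26,0],"angular":[0,0,0],"gripper":1},{"translation":[-1,0.26,0],"angular":[0,0,0],"gripper":1},{"translation":[-1,0.26,0],"angular":[0,0,0],"gripper":1},{"translation":[-1,0.26,0],"angular":[0,0,0],"gripper":1},{"translation":[-1,0.26,0],"angular":[0,0,0],"gripper":1}])

```text
t: 11.1
tool_pos: [0.5709, 0.0714, 0.206]
tool_rot: [2.207, 2.231, 0.004]
contact_force: [-0.1, 0.5, -0.0]
opening: 0.0855
grip_force: 0.0
```

>>> drive_tool(steps=[{"translation":[-1,0.28,0],"angular":[0,0,0],"gripper":1},{"translation":[-1,0.28,0],"angular":[0,0,0],"gripper":1},{"translation":[-1,0.28,0],"angular":[0,0,0],"gripper":1},{"translation":[-1,0.28,0],"angular":[0,0,0],"gripper":1},{"translation":[-1,0.28,0],"angular":[0,0,0],"gripper":1},{"translation":[-1,0.28,0],"angular":[0,0,0],"gripper":1},{"translation":[0,0,0],"angular":[0,0,0],"gripper":1}])

```text
t: 11.98
tool_pos: [0.6405, -0.1694, 0.2056]
tool_rot: [2.211, 2.227, 0.002]
contact_force: [-0.8, 1.5, 0.7]
opening: 0.0854
grip_force: 0.0
```

>>> drive_tool(steps=[{"translation":[0,0.14,0.9],"angular":[0,0,0],"gripper":1},{"translation":[0,0,0.9],"angular":[0,0,0],"gripper":1},{"translation":[0,0,0.8],"angular":[0,0,0],"gripper":1},{"translation":[0,0,0.6],"angular":[0,0,0],"gripper":1},{"translation":[0,0,0],"angular":[0,0,0],"gripper":0},{"translation":[0,0,0],"angular":[0,0,0],"gripper":0},{"translation":[0,0,0],"angular":[0,0,0],"gripper":0},{"translation":[0,0,0],"angular":[0,0,0],"gripper":0}])

```text
t: 12.98
tool_pos: [0.6466, -0.1666, 0.078]
tool_rot: [2.207, 2.231, 0.003]
contact_force: [-0.5, 0.6, 6.2]
opening: 0.037
grip_force: 30.2
```

>>> drive_tool(steps=[{"translation":[0,0,-0.8],"angular":[0,0,0],"gripper":0},{"translation":[0,0,-1],"angular":[0,0,0],"gripper":0},{"translation":[0,0,-1],"angular":[0,0,0],"gripper":0},{"translation":[0,0,-0.9],"angular":[0,0,0],"gripper":0},{"translation":[0.9,-0.3,0],"angular":[0,0,0],"gripper":0},{"translation":[1,-0.3,0],"angular":[0,0,0],"gripper":0},{"translation":[1,-0.3,0],"angular":[0,0,0],"gripper":0},{"translation":[1,-0.3,0],"angular":[0,0,0],"gripper":0}])

```text
t: 13.98
tool_pos: [0.595, -0.0097, 0.2236]
tool_rot: [2.209, 2.233, 0.001]
contact_force: [0.8, -0.1, -0.4]
opening: 0.037
grip_force: 31.3
```

>>> drive_tool(steps=[{"translation":[1,-0.33,0],"angular":[0,0,0],"gripper":0},{"translation":[1,-0.33,0],"angular":[0,0,0],"gripper":0},{"translation":[1,-0.33,0],"angular":[0,0,0],"gripper":0},{"translation":[1,-0.33,0],"angular":[0,0,0],"gripper":0},{"translation":[1,-0.33,0],"angular":[0,0,0],"gripper":0},{"translation":[1,-0.33,0],"angular":[0,0,0],"gripper":0},{"translation":[1,-0.33,0],"angular":[0,0,0],"gripper":0},{"translation":[1,-0.33,0],"angular":[0,0,0],"gripper":0}])

```text
t: 14.98
tool_pos: [0.4859, 0.3092, 0.2236]
tool_rot: [2.209, 2.233, 0.001]
contact_force: [0.5, -0.3, -0.7]
opening: 0.0371
grip_force: 31.3
```

Run:
```python
from h import *
im=grab('side');save(im,'p8.png',(270,100,450,190),4)
```

```text
(no output)
```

View pics/p8.png

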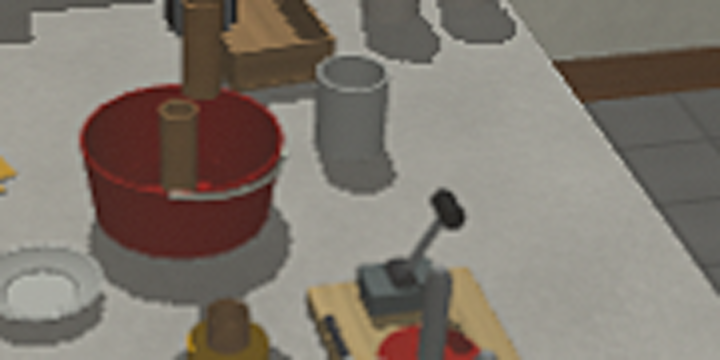

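The first core stands in the bucket (180,145) and the lever leans fully away (445,210). Dropping the second.

>>> drive_tool(steps=[{"translation":[0.3,0,0.9],"angular":[0,0,0],"gripper":0},{"translation":[0,0,1],"angular":[0,0,0],"gripper":0},{"translation":[0,0,0.8],"angular":[0,0,0],"gripper":0},{"translation":[0,0,0.6],"angular":[0,0,0],"gripper":0},{"translation":[0,0,0],"angular":[0,0,0],"gripper":0.8},{"translation":[0,0,0],"angular":[0,0,0],"gripper":0.8},{"translation":[0,0,-0.8],"angular":[0,0,0],"gripper":0.8},{"translation":[0,0,-1],"angular":[0,0,0],"gripper":0.8}])

```text
t: 16.02
tool_pos: [0.4865, 0.3201, 0.1652]
tool_rot: [2.209, 2.233, 0.001]
contact_force: [0.7, 0.2, 0.6]
opening: 0.0681
grip_force: 0.0
```

>>> drive_tool(steps=[{"translation":[0,0,-1],"angular":[0,0,0],"gripper":1},{"translation":[-1,-0.1,0],"angular":[0,0,0],"gripper":1},{"translation":[-1,-0.15,0],"angular":[0,0,0],"gripper":1}])

```text
t: 16.4
tool_pos: [0.4784, 0.2397, 0.2069]
tool_rot: [2.206, 2.233, 0.008]
contact_force: [-0.4, -0.8, -0.8]
opening: 0.0854
grip_force: 0.0
```

```bash
cat >> h.py <<'E'
def spool(im,c):
    P=cloud(im);d=np.hypot(P[...,0]-c[0],P[...,1]-c[1]);w=(d<.06)&(P[...,2]>.083)&(P[...,2]<.1)
    print('neck',w.sum(),np.round(circ(P[w][:,:2]),4),P[w].mean(0).round(4))
E
python3 - <<'E'
from h import *
im=grab('top')
spool(im,(.4606,.0708));spool(im,(.4557,-.1078))
for c,a in(((.4606,.0708),125),((.4557,-.1078),-12)):
    print([tuple(np.round(b,1)) for b in lipfit(im,c,0,np.arange(a-10,a+11,1.))[0][:3]])
save(im,'p9.png',(100,80,400,220),2.6)
E
```

```text
neck 72 [0.4613 0.0712 0.0169] [0.4613 0.0716 0.0915]
neck 67 [ 0.4554 -0.1077  0.0169] [ 0.4558 -0.1075  0.0914]
[(np.float64(22.4), np.float64(166.4), np.float64(126.0)), (np.float64(21.9), np.float64(167.1), np.float64(125.0)), (np.float64(20.2), np.float64(164.5), np.float64(127.0))]
[(np.float64(6.8), np.float64(148.7), np.float64(-10.0)), (np.float64(4.7), np.float64(144.5), np.float64(-12.0)), (np.float64(3.3), np.float64(150.9), np.float64(-7.0))]
```

View pics/p9.png

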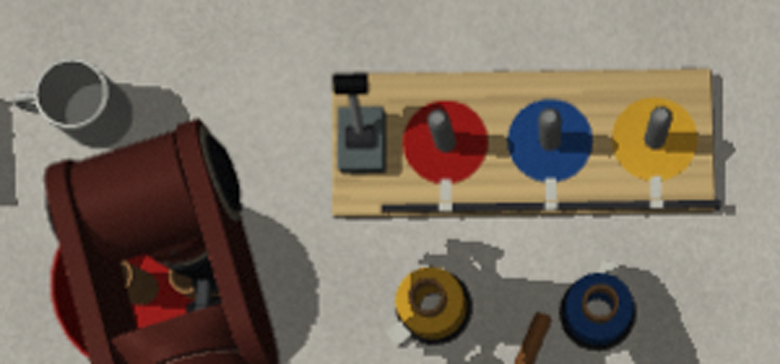

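All three spindles are bare, both cores are in the bucket (125,275),(185,275), and the spools are where they were. Grasping yellow A.

>>> drive_tool(steps=[{"translation":[-1,-0.1,0],"angular":[0,0,0],"gripper":1},{"translation":[-1,-0.1,0],"angular":[0,0,0],"gripper":1},{"translation":[-1,-0.1,0],"angular":[0,0,0],"gripper":1},{"translation":[-1,-0.1,0],"angular":[0,0,0],"gripper":1},{"translation":[-0.2,-0.08,0],"angular":[0,0,0],"gripper":1},{"translation":[0,0,1],"angular":[0,0,0],"gripper":1},{"translation":[0,0,1],"angular":[0,0,0],"gripper":1}])

```text
t: 17.32
tool_pos: [0.4612, 0.0723, 0.1246]
tool_rot: [2.207, 2.231, 0.006]
contact_force: [-0.6, -0.2, -0.1]
opening: 0.0851
grip_force: 0.0
```

>>> drive_tool(steps=[{"translation":[0,0,0.8],"angular":[0,0,0],"gripper":1},{"translation":[0,0,0.65],"angular":[0,0,0],"gripper":1},{"translation":[0,0,0],"angular":[0,0,0],"gripper":0},{"translation":[0,0,0],"angular":[0,0,0],"gripper":0},{"translation":[0,0,0],"angular":[0,0,0],"gripper":0},{"translation":[0,0,0],"angular":[0,0,0],"gripper":0},{"translation":[0,0,0],"angular":[0,0,0],"gripper":0}], force=50)

```text
t: 18.2
tool_pos: [0.4612, 0.0719, 0.0677]
tool_rot: [2.208, 2.232, 0.004]
contact_force: [-2.5, 0.3, 6.6]
opening: 0.036
grip_force: 50.2
```

>>> drive_tool(steps=[{"translation":[0,0,-0.6],"angular":[0,0,0],"gripper":0},{"translation":[0,0,-0.6],"angular":[0,0,-1],"gripper":0},{"translation":[0,0,-0.6],"angular":[0,0,-1],"gripper":0},{"translation":[0,0,-0.6],"angular":[0,0,-1],"gripper":0},{"translation":[0,0,-0.6],"angular":[0,0,-1],"gripper":0},{"translation":[0,0,-0.6],"angular":[0,0,-1],"gripper":0},{"translation":[0,0,-0.2],"angular":[0,0,-1],"gripper":0},{"translation":[0,0,0],"angular":[0,0,-0.95],"gripper":0}])

```text
t: 19.2
tool_pos: [0.4601, 0.0718, 0.2185]
tool_rot: [0.905, 3.006, 0.001]
contact_force: [0.5, 1.0, -4.4]
opening: 0.0362
grip_force: 51.2
```

```bash
cat >> h.py <<'E'
def to(x,y):
    o=ctrl.get_obs();R=Ro.from_rotvec(o['tool_rot']).as_matrix();p=o['tool_pos']
    d=R.T@np.array([x-p[0],y-p[1],0])/.04
    print('psi',np.degrees(np.arctan2(R[1,0],R[0,0])).round(2),'p',p.round(4),'units',d.round(2),'tilt',R[:,2].round(4),'q6',o['q'][[0,5]].round(2))
E
python3 - <<'E'
from h import *
to(.6461,-.1695)
im=grab('top');o=ctrl.get_obs();p=o['tool_pos'];zb=p[2]-.0677
print([tuple(np.round(b,1)) for b in lipfit(im,p[:2],zb,np.arange(165,200,1.))[0][:4]]);spool(im,(.4557,-.1078))
save(im,'p10.png',(200,120,360,220),4)
E
```

```text
psi 146.47 p [0.4601 0.0718 0.2185] units [-7.21 -2.46  0.01] tilt [ 2.3e-03  1.0e-04 -1.0e+00] q6 [-0.01 -0.99]
[(np.float64(32.5), np.float64(148.6), np.float64(169.0)), (np.float64(31.7), np.float64(155.3), np.float64(167.0)), (np.float64(31.6), np.float64(151.6), np.float64(168.0)), (np.float64(29.2), np.float64(143.9), np.float64(170.0))]
neck 71 [ 0.4552 -0.1077  0.0169] [ 0.4555 -0.1072  0.0925]
```

View pics/p10.png

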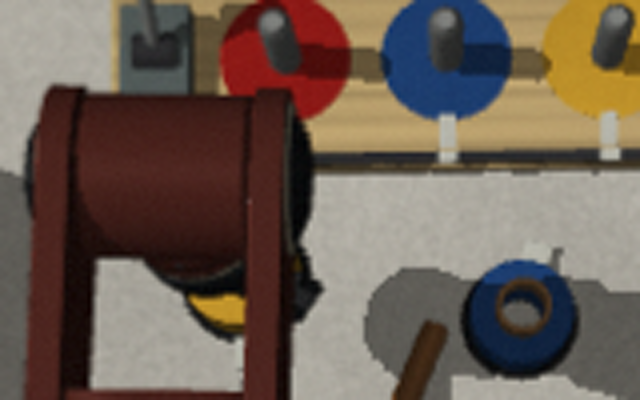

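The arm hides the yellow lip here; I carry on and check it at the spindle.

>>> drive_tool(steps=[{"translation":[-0.9,-0.31,0],"angular":[0,0,0],"gripper":0},{"translation":[-0.9,-0.31,0],"angular":[0,0,0],"gripper":0},{"translation":[-0.9,-0.31,0],"angular":[0,0,0],"gripper":0},{"translation":[-0.9,-0.31,0],"angular":[0,0,0],"gripper":0},{"translation":[-0.9,-0.31,0],"angular":[0,0,0],"gripper":0},{"translation":[-0.9,-0.31,0],"angular":[0,0,0],"gripper":0},{"translation":[-0.9,-0.31,0],"angular":[0,0,0],"gripper":0},{"translation":[-0.9,-0.3,0],"angular":[0,0,0],"gripper":0}])

```text
t: 20.25
tool_pos: [0.6446, -0.1714, 0.2166]
tool_rot: [-0.916, -3.004, -0.0]
contact_force: [-0.3, 0.7, -2.9]
opening: 0.036
grip_force: 51.1
```

Run:
```python
from h import *
to(.6461,-.1695)
im=grab('side');p=ctrl.get_obs()['tool_pos'];zb=p[2]-.0677
b,poly=lipfit(im,p[:2],zb,np.arange(150,215,1.));print([tuple(np.round(x,1)) for x in b[:5]])
q=[px_ for px_ in proj(im,(p[0]-.05,p[1],zb))];x,y=int(q[0]),int(q[1]);print(x,y)
k=6;cr=cv2.resize(im['color'][y-50:y+40,x-55:x+65,::-1],None,fx=k,fy=k,interpolation=cv2.INTER_CUBIC)
for a,col in((180.9,(0,0,255)),):
    pp=poly(np.radians(a),.044,.058,.01,zb+.012);cv2.polylines(cr,[((pp-[x-55,y-50]+.5)*k).astype(np.int32)],True,col,1)
cv2.imwrite('pics/p11.png',cr)
```

```text
psi 146.1 p [ 0.6446 -0.1714  0.2166] units [-0.    0.06 -0.  ] tilt [-9.e-04  5.e-04 -1.e+00] q6 [-0.37 -1.35]
[(np.float64(66.8), np.float64(155.7), np.float64(180.0)), (np.float64(65.2), np.float64(154.3), np.float64(179.0)), (np.float64(65.0), np.float64(156.5), np.float64(182.0)), (np.float64(64.6), np.float64(155.1), np.float64(181.0)), (np.float64(64.0), np.float64(156.7), np.float64(183.0))]
390 207
```

View pics/p11.png

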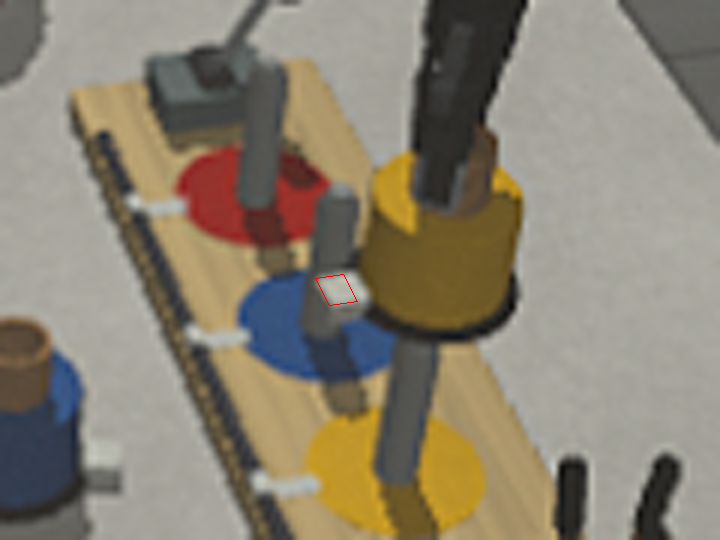

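The lip (340,290) matches the expected outline at 180°, and the spool is over the yellow spindle. Lowering.

>>> drive_tool(steps=[{"translation":[0,0.06,0.5],"angular":[0,0,0],"gripper":0},{"translation":[0,0,0.5],"angular":[0,0,0],"gripper":0},{"translation":[0,0,0.5],"angular":[0,0,0],"gripper":0},{"translation":[0,0,0.5],"angular":[0,0,0],"gripper":0},{"translation":[0,0,0.5],"angular":[0,0,0],"gripper":0},{"translation":[0,0,0.4],"angular":[0,0,0],"gripper":0},{"translation":[0,0,0.15],"angular":[0,0,0],"gripper":0},{"translation":[0,0,0],"angular":[0,0,0],"gripper":0}])

```text
t: 21.3
tool_pos: [0.6455, -0.1685, 0.095]
tool_rot: [-0.913, -3.006, -0.0]
contact_force: [-0.4, 0.0, -3.0]
opening: 0.0361
grip_force: 51.2
```

>>> drive_tool(steps=[{"translation":[0,0,0.08],"angular":[0,0,0],"gripper":0},{"translation":[0,0,0.08],"angular":[0,0,0],"gripper":0},{"translation":[0,0,0.05],"angular":[0,0,0],"gripper":0},{"translation":[0,0,0],"angular":[0,0,0],"gripper":0}])

```text
t: 21.8
tool_pos: [0.646, -0.1687, 0.0879]
tool_rot: [0.912, 3.005, -0.0]
contact_force: [-2.0, -0.2, 1.2]
opening: 0.0358
grip_force: 51.4
```

>>> drive_tool(steps=[{"translation":[0,0,0],"angular":[0,0,0],"gripper":0.9},{"translation":[0,0,0],"angular":[0,0,0],"gripper":0.9},{"translation":[0,0,-0.4],"angular":[0,0,0],"gripper":1},{"translation":[0,0,-0.8],"angular":[0,0,0],"gripper":1},{"translation":[0,0,-0.8],"angular":[0,0,0],"gripper":1},{"translation":[0,0,-0.8],"angular":[0,0,0],"gripper":1},{"translation":[0,0,0],"angular":[0,0,0],"gripper":1}])

```text
t: 22.68
tool_pos: [0.6479, -0.1694, 0.2046]
tool_rot: [0.91, 2.998, -0.001]
contact_force: [0.3, -0.7, 0.8]
opening: 0.0853
grip_force: 0.0
```

Run:
```python
from h import *
im=grab('top');s=grab('side');spool(im,(.4557,-.1078))
for n,i in(('top',im),('side',s)):
  print(n,'Y',[tuple(np.round(x,1)) for x in lipfit(i,(.6461,-.1695),.02,np.arange(165,200,1.))[0][:4]])
  print(n,'B',[tuple(np.round(x,1)) for x in lipfit(i,(.4554,-.1077),0,np.arange(-30,10,1.))[0][:4]])
P=cloud(s);d=np.hypot(P[...,0]-.646,P[...,1]+.169);w=(d<.024)&(P[...,2]<.125)&(P[...,2]>.06);print('ztop',np.percentile(P[w][:,2],[50,90,98]))
to(.4555,-.1077)
```

```text
neck 0 [0. 0. 0.] [nan nan nan]
top Y [(np.float64(1.0), np.float64(18.4), np.float64(187.0)), (np.float64(1.0), np.float64(19.1), np.float64(184.0)), (np.float64(0.9), np.float64(19.3), np.float64(183.0)), (np.float64(0.9), np.float64(17.9), np.float64(189.0))]
top B [(np.float64(0.7), np.float64(21.2), np.float64(-29.0)), (np.float64(0.6), np.float64(21.4), np.float64(-28.0)), (np.float64(0.6), np.float64(20.9), np.float64(-30.0)), (np.float64(0.5), np.float64(21.5), np.float64(-27.0))]
side Y [(np.float64(40.5), np.float64(151.7), np.float64(185.0)), (np.float64(40.3), np.float64(150.8), np.float64(186.0)), (np.float64(38.8), np.float64(149.8), np.float64(187.0)), (np.float64(38.8), np.float64(151.4), np.float64(184.0))]
side B [(np.float64(23.3), np.float64(168.4), np.float64(-16.0)), (np.float64(22.0), np.float64(168.7), np.float64(-15.0)), (np.float64(21.0), np.float64(166.3), np.float64(-17.0)), (np.float64(20.7), np.float64(170.1), np.float64(-14.0))]
ztop [0.10192466 0.1131041  0.11772651]
psi 146.23 p [ 0.6457 -0.1685  0.1996] units [ 4.8  -1.38 -0.01] tilt [ 1.e-03 -4.e-04 -1.e+00] q6 [-0.37 -1.35]h.py:47: RuntimeWarning: Mean of empty slice.
  print('neck',w.sum(),np.round(circ(P[w][:,:2]),4),P[w].mean(0).round(4))
  ret = um.true_divide(
```

>>> drive_tool(steps=[{"translation":[0.96,-0.28,0],"angular":[0,0,0],"gripper":1},{"translation":[0.96,-0.28,0],"angular":[0,0,0],"gripper":1},{"translation":[0.96,-0.28,0],"angular":[0,0,0],"gripper":1},{"translation":[0.96,-0.28,0],"angular":[0,0,0],"gripper":1},{"translation":[0.96,-0.26,0],"angular":[0,0,0],"gripper":1},{"translation":[0,0,0],"angular":[0,0,0],"gripper":1}])

```text
t: 23.52
tool_pos: [0.4528, -0.1065, 0.1966]
tool_rot: [-0.912, -3.003, -0.001]
contact_force: [-0.5, -0.3, -0.0]
opening: 0.0852
grip_force: 0.0
```

Run:
```python
from h import *
im=grab('top');s=grab('side');to(.4555,-.1077)
spool(s,(.4557,-.1078))
for n,i in(('top',im),('side',s)):
  print(n,'Y',[tuple(np.round(x,1)) for x in lipfit(i,(.6461,-.1695),.02,np.arange(165,200,1.))[0][:4]])
  print(n,'B',[tuple(np.round(x,1)) for x in lipfit(i,(.4554,-.1077),0,np.arange(-30,10,1.))[0][:4]])
a=cv2.resize(im['color'][90:180,270:400],None,fx=4,fy=4);b=cv2.resize(s['color'][150:240,320:450],None,fx=4,fy=4)
cv2.imwrite('pics/p12.png',cv2.resize(np.vstack([a,b]),None,fx=.83,fy=.83)[...,::-1])
```

```text
psi 146.22 p [ 0.455  -0.1075  0.198 ] units [-0.01  0.   -0.  ] tilt [-8.e-04  4.e-04 -1.e+00] q6 [-0.39 -1.37]
neck 72 [ 0.4568 -0.1123  0.0171] [ 0.4565 -0.1121  0.0889]
top Y [(np.float64(62.0), np.float64(143.1), np.float64(181.0)), (np.float64(61.8), np.float64(143.2), np.float64(182.0)), (np.float64(59.9), np.float64(142.1), np.float64(183.0)), (np.float64(57.6), np.float64(141.1), np.float64(184.0))]
top B [(np.float64(-1.1), np.float64(23.2), np.float64(-18.0)), (np.float64(-1.1), np.float64(22.8), np.float64(-9.0)), (np.float64(-1.1), np.float64(23.3), np.float64(-19.0)), (np.float64(-1.1), np.float64(23.2), np.float64(-24.0))]
side Y [(np.float64(40.6), np.float64(151.3), np.float64(185.0)), (np.float64(40.4), np.float64(150.4), np.float64(186.0)), (np.float64(38.9), np.float64(149.4), np.float64(187.0)), (np.float64(38.9), np.float64(151.0), np.float64(184.0))]
side B [(np.float64(23.3), np.float64(167.6), np.float64(-16.0)), (np.float64(22.1), np.float64(167.9), np.float64(-15.0)), (np.float64(21.1), np.float64(165.5), np.float64(-17.0)), (np.float64(20.8), np.float64(169.3), np.float64(-14.0))]
```

View pics/p12.png

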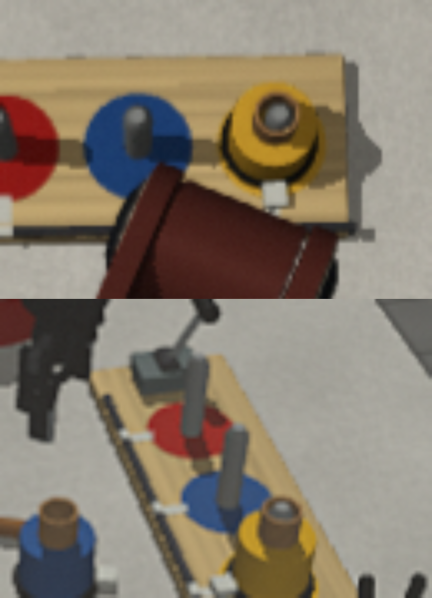

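Yellow is seated with its lip on the mark (275,195). I check the side camera's bias on the yellow spool before trusting the blue position.

Run:
```python
from h import *
s=load('side');P=cloud(s)
d=np.hypot(P[...,0]-.646,P[...,1]+.169);w=(d<.06)&(P[...,2]>.103)&(P[...,2]<.113);print(w.sum(),np.round(circ(P[w][:,:2]),4))
for c in((.4555,-.1077),(.4568,-.1123)): print([tuple(np.round(x,1)) for x in lipfit(s,c,0,np.arange(-30,10,1.))[0][:3]])
```

```text
81 [ 0.6469 -0.1703  0.0165]
[(np.float64(22.8), np.float64(167.3), np.float64(-16.0)), (np.float64(22.1), np.float64(167.9), np.float64(-15.0)), (np.float64(21.0), np.float64(169.1), np.float64(-14.0))]
[(np.float64(17.7), np.float64(166.9), np.float64(-9.0)), (np.float64(17.5), np.float64(164.3), np.float64(-12.0)), (np.float64(17.2), np.float64(164.9), np.float64(-11.0))]
```

>>> drive_tool(steps=[{"translation":[0,0,1],"angular":[0,0,0],"gripper":1},{"translation":[0,0,1],"angular":[0,0,0],"gripper":1},{"translation":[0,0,0.8],"angular":[0,0,0],"gripper":1},{"translation":[0,0,0.5],"angular":[0,0,0],"gripper":1},{"translation":[0,0,0],"angular":[0,0,0],"gripper":0},{"translation":[0,0,0],"angular":[0,0,0],"gripper":0},{"translation":[0,0,0],"angular":[0,0,0],"gripper":0},{"translation":[0,0,0],"angular":[0,0,0],"gripper":0}])

```text
t: 24.62
tool_pos: [0.4564, -0.1085, 0.0685]
tool_rot: [0.912, 3.003, -0.002]
contact_force: [-2.6, -2.2, 3.7]
opening: 0.037
grip_force: 49.9
```

>>> drive_tool(steps=[{"translation":[0,0,-0.6],"angular":[0,0,0],"gripper":0},{"translation":[0,0,-0.6],"angular":[0,0,1],"gripper":0},{"translation":[0,0,-0.6],"angular":[0,0,1],"gripper":0},{"translation":[0,0,-0.6],"angular":[0,0,1],"gripper":0},{"translation":[0,0,-0.6],"angular":[0,0,1],"gripper":0},{"translation":[0,0,-0.6],"angular":[0,0,1],"gripper":0},{"translation":[0,0,-0.2],"angular":[0,0,1],"gripper":0},{"translation":[0,0,0],"angular":[0,0,1],"gripper":0}])

```text
t: 25.62
tool_pos: [0.4556, -0.1075, 0.2197]
tool_rot: [2.221, 2.22, 0.002]
contact_force: [0.0, -0.1, -2.0]
opening: 0.0372
grip_force: 50.7
```

>>> drive_tool(steps=[{"translation":[0,0,0],"angular":[0,0,1],"gripper":0},{"translation":[0,0,0],"angular":[0,0,1],"gripper":0},{"translation":[0,0,0],"angular":[0,0,1],"gripper":0},{"translation":[0,0,0],"angular":[0,0,1],"gripper":0},{"translation":[0,0,0],"angular":[0,0,1],"gripper":0},{"translation":[0,0,0],"angular":[0,0,1],"gripper":0},{"translation":[0,0,0],"angular":[0,0,1],"gripper":0},{"translation":[0,0,0],"angular":[0,0,1],"gripper":0}])

```text
t: 26.62
tool_pos: [0.455, -0.1072, 0.2183]
tool_rot: [-3.06, -0.706, 0.0]
contact_force: [-0.3, 0.1, -2.5]
opening: 0.0371
grip_force: 50.7
```

>>> drive_tool(steps=[{"translation":[0,0,0],"angular":[0,0,1],"gripper":0},{"translation":[0,0,0],"angular":[0,0,1],"gripper":0},{"translation":[0,0,0],"angular":[0,0,1],"gripper":0},{"translation":[0,0,0],"angular":[0,0,1],"gripper":0},{"translation":[0,0,0],"angular":[0,0,1],"gripper":0},{"translation":[0,0,0],"angular":[0,0,0.7],"gripper":0},{"translation":[0,0,0],"angular":[0,0,0],"gripper":0}])

```text
t: 27.5
tool_pos: [0.455, -0.1073, 0.2184]
tool_rot: [-3.096, 0.527, 0.001]
contact_force: [0.5, 0.2, -2.3]
opening: 0.037
grip_force: 50.6
```

Run:
```python
from h import *
to(.6443,-.0545)
im=grab('side');p=ctrl.get_obs()['tool_pos'];zb=p[2]-.068
print([tuple(np.round(x,1)) for x in lipfit(im,p[:2],zb,np.arange(150,215,1.))[0][:4]])
```

```text
psi -19.31 p [ 0.455  -0.1073  0.2184] units [ 4.03 -2.81 -0.  ] tilt [-4.e-04  8.e-04 -1.e+00] q6 [-0.39  1.52]
[(np.float64(23.7), np.float64(164.9), np.float64(177.0)), (np.float64(23.6), np.float64(162.1), np.float64(179.0)), (np.float64(23.4), np.float64(160.5), np.float64(180.0)), (np.float64(23.0), np.float64(163.5), np.float64(178.0))]
```

>>> drive_tool(steps=[{"translation":[0.81,-0.56,0],"angular":[0,0,0],"gripper":0},{"translation":[0.81,-0.56,0],"angular":[0,0,0],"gripper":0},{"translation":[0.81,-0.56,0],"angular":[0,0,0],"gripper":0},{"translation":[0.8,-0.56,0],"angular":[0,0,0],"gripper":0},{"translation":[0.8,-0.57,0],"angular":[0,0,0],"gripper":0},{"translation":[0,0,0],"angular":[0,0,0],"gripper":0}])

```text
t: 28.3
tool_pos: [0.646, -0.0542, 0.2178]
tool_rot: [-3.097, 0.524, 0.002]
contact_force: [-0.2, -0.8, -2.8]
opening: 0.0367
grip_force: 50.9
```

Run:
```python
from h import *
to(.6443,-.0545)
im=grab('side');p=ctrl.get_obs()['tool_pos'];zb=p[2]-.068
b,poly=lipfit(im,p[:2],zb,np.arange(150,215,1.));print([tuple(np.round(x,1)) for x in b[:4]])
q=proj(im,(p[0]-.05,p[1],zb));x,y=int(q[0]),int(q[1])
k=6;cr=cv2.resize(im['color'][y-45:y+35,x-45:x+75,::-1],None,fx=k,fy=k,interpolation=cv2.INTER_CUBIC)
pp=poly(np.radians(180.9),.044,.058,.01,zb+.012);cv2.polylines(cr,[((pp-[x-45,y-45]+.5)*k).astype(np.int32)],True,(0,0,255),1)
cv2.imwrite('pics/p13.png',cr)
```

```text
psi -19.22 p [ 0.646  -0.0542  0.2178] units [-0.04  0.02  0.  ] tilt [-1.2e-03  7.0e-04 -1.0e+00] q6 [-0.2   1.71]
[(np.float64(67.7), np.float64(149.9), np.float64(178.0)), (np.float64(66.8), np.float64(148.7), np.float64(177.0)), (np.float64(66.1), np.float64(148.0), np.float64(176.0)), (np.float64(66.1), np.float64(149.3), np.float64(179.0))]
```

View pics/p13.png

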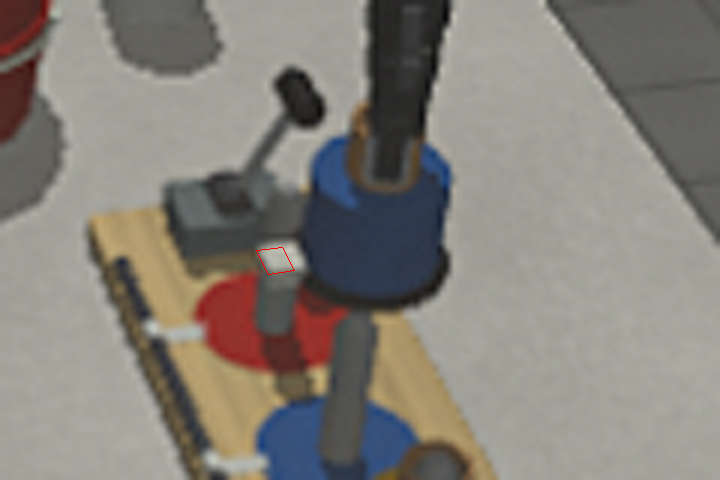

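The blue lip (278,258) reads about 178° and the yellow read 180° when right, so I turn it 2° and lower.

>>> drive_tool(steps=[{"translation":[-0.03,0,0.5],"angular":[0,0,-0.25],"gripper":0},{"translation":[0,0,0.5],"angular":[0,0,0],"gripper":0},{"translation":[0,0,0.5],"angular":[0,0,0],"gripper":0},{"translation":[0,0,0.5],"angular":[0,0,0],"gripper":0},{"translation":[0,0,0.5],"angular":[0,0,0],"gripper":0},{"translation":[0,0,0.4],"angular":[0,0,0],"gripper":0},{"translation":[0,0,0.15],"angular":[0,0,0],"gripper":0},{"translation":[0,0,0],"angular":[0,0,0],"gripper":0}])

```text
t: 29.35
tool_pos: [0.6432, -0.0548, 0.0963]
tool_rot: [3.105, -0.475, -0.002]
contact_force: [0.5, -1.9, -3.5]
opening: 0.037
grip_force: 50.8
```

>>> drive_tool(steps=[{"translation":[0,0,0.08],"angular":[0,0,0],"gripper":0},{"translation":[0,0,0.08],"angular":[0,0,0],"gripper":0},{"translation":[0,0,0.05],"angular":[0,0,0],"gripper":0},{"translation":[0,0,0],"angular":[0,0,0],"gripper":0}])

```text
t: 29.85
tool_pos: [0.6438, -0.0548, 0.0887]
tool_rot: [3.105, -0.474, 0.001]
contact_force: [0.2, -2.0, -1.6]
opening: 0.0368
grip_force: 51.0
```

Nearly down; one more millimetre, then release and rise.

>>> drive_tool(steps=[{"translation":[0,0,0.03],"angular":[0,0,0],"gripper":0},{"translation":[0,0,0],"angular":[0,0,0],"gripper":0.9},{"translation":[0,0,0],"angular":[0,0,0],"gripper":0.9},{"translation":[0,0,-0.4],"angular":[0,0,0],"gripper":1},{"translation":[0,0,-0.8],"angular":[0,0,0],"gripper":1},{"translation":[0,0,-1],"angular":[0,0,0],"gripper":1},{"translation":[0,0,-1],"angular":[0,0,0],"gripper":1},{"translation":[0,0,-1],"angular":[0,0,0],"gripper":0}])

```text
t: 30.85
tool_pos: [0.6436, -0.0545, 0.2581]
tool_rot: [-3.105, 0.474, -0.003]
contact_force: [0.5, -0.1, -0.2]
opening: 0.0696
grip_force: 0.0
```

Run:
```python
from h import *
to(.75,.1495)
```

```text
psi -17.37 p [ 0.6436 -0.0545  0.2581] units [ 1.02 -5.66  0.  ] tilt [ 0.0017  0.     -1.    ] q6 [-0.2   1.67]
```

>>> drive_tool(steps=[{"translation":[0.17,-0.94,0],"angular":[0,0,0],"gripper":0},{"translation":[0.17,-0.94,0],"angular":[0,0,0],"gripper":0},{"translation":[0.17,-0.94,0],"angular":[0,0,0],"gripper":0},{"translation":[0.17,-0.94,0],"angular":[0,0,0],"gripper":0},{"translation":[0.17,-0.94,0],"angular":[0,0,0],"gripper":0},{"translation":[0.17,-0.94,0],"angular":[0,0,-1],"gripper":0},{"translation":[0,0,0],"angular":[0,0,-1],"gripper":0},{"translation":[0,0,0],"angular":[0,0,-0.29],"gripper":0}])

```text
t: 31.85
tool_pos: [0.75, 0.1494, 0.2565]
tool_rot: [-3.141, -0.031, -0.001]
contact_force: [-0.1, -1.1, -0.5]
opening: 0.0003
grip_force: 0.0
```

Run:
```python
from h import *
to(.75,.1495)
im=grab('top');s=grab('side');P=cloud(s);T=cloud(im)
for n,c in(('Y',(.6461,-.1695)),('B',(.6443,-.0548))):
  print(n,[tuple(np.round(x,1)) for x in lipfit(im,c,.02,np.arange(165,200,1.))[0][:4]])
  for Q in(P,T):
    d=np.hypot(Q[...,0]-c[0],Q[...,1]-c[1]);w=(d<.045)&(Q[...,2]>.07)&(Q[...,2]<.09);r=(d<.022)&(d>.013)&(Q[...,2]>.1)&(Q[...,2]<.125)
    print(w.sum(),np.median(Q[w][:,2]),np.percentile(Q[r][:,2],[50,90]))
a=cv2.resize(im['color'][95:175,220:400],None,fx=4,fy=4);b=cv2.resize(s['color'][110:240,270:450],None,fx=2.4,fy=2.4);b=np.hstack([b,np.zeros((b.shape[0],a.shape[1]-b.shape[1],3),np.uint8)])
cv2.imwrite('pics/p14.png',np.vstack([a,b])[:600,:,::-1])
```

```text
psi 1.12 p [0.75   0.1494 0.2565] units [-0. -0.  0.] tilt [ 9.e-04  4.e-04 -1.e+00] q6 [0.1  1.65]
Y [(np.float64(24.1), np.float64(92.9), np.float64(183.0)), (np.float64(23.5), np.float64(92.9), np.float64(184.0)), (np.float64(23.0), np.float64(92.8), np.float64(182.0)), (np.float64(21.1), np.float64(92.4), np.float64(181.0))]
241 0.07959923251468894 [0.10811229 0.11160077]
359 0.08025321280438327 [0.11081248 0.11548856]
B [(np.float64(54.4), np.float64(166.3), np.float64(178.0)), (np.float64(52.1), np.float64(163.1), np.float64(179.0)), (np.float64(51.0), np.float64(161.6), np.float64(180.0)), (np.float64(50.1), np.float64(163.7), np.float64(177.0))]
213 0.07848423052616485 [0.10890876 0.11234695]
370 0.08048280309688001 [0.11105159 0.11480789]
```

View pics/p14.png

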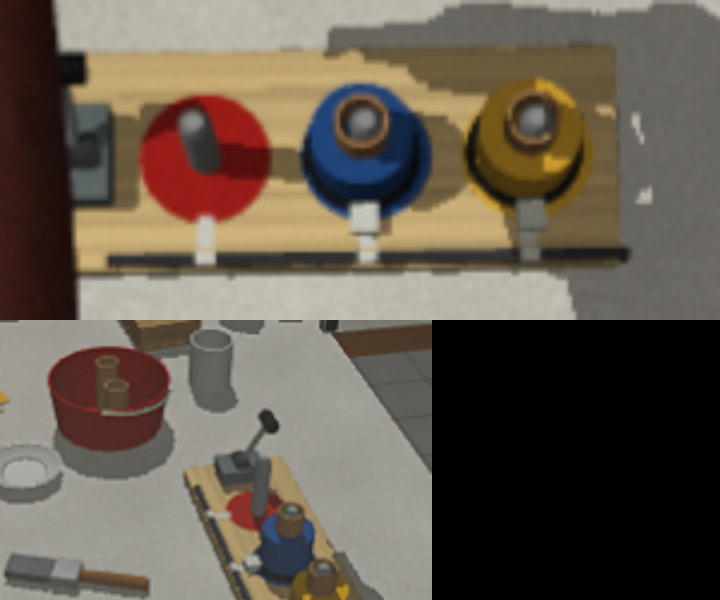

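Both spools are seated (winding tops at 0.080 m) and the lips are at the marks within about 2–3°. Both cores are in the bucket. Now down behind the lever.

>>> drive_tool(steps=[{"translation":[0,0,1],"angular":[0,0,0],"gripper":0},{"translation":[0,0,1],"angular":[0,0,0],"gripper":0},{"translation":[0,0,1],"angular":[0,0,0],"gripper":0},{"translation":[0,0,1],"angular":[0,0,0],"gripper":0},{"translation":[-0.7,0,0],"angular":[0,0,0],"gripper":0},{"translation":[-0.5,0,0],"angular":[0,0,0],"gripper":0},{"translation":[-0.5,0,0],"angular":[0,0,0],"gripper":0},{"translation":[-0.5,0,0],"angular":[0,0,0],"gripper":0}])

```text
t: 32.95
tool_pos: [0.6625, 0.1469, 0.0973]
tool_rot: [-3.141, -0.024, -0.006]
contact_force: [0.2, -0.0, 1.2]
opening: 0.0004
grip_force: 0.6
```

>>> drive_tool(steps=[{"translation":[-0.4,0,0],"angular":[0,0,0],"gripper":0},{"translation":[-0.3,0,0],"angular":[0,0,0],"gripper":0},{"translation":[-0.2,0,0],"angular":[0,0,0],"gripper":0},{"translation":[0,0,0],"angular":[0,0,0],"gripper":0}])

```text
t: 33.45
tool_pos: [0.6256, 0.1464, 0.0955]
tool_rot: [-3.141, -0.026, 0.0]
contact_force: [-0.1, 0.3, -0.1]
opening: 0.0001
grip_force: 0.0
```

>>> drive_tool(steps=[{"translation":[-0.12,0,0],"angular":[0,0,0],"gripper":0},{"translation":[-0.12,0,0],"angular":[0,0,0],"gripper":0},{"translation":[0,0,0],"angular":[0,0,0],"gripper":0}])

```text
t: 33.83
tool_pos: [0.623, 0.146, 0.0977]
tool_rot: [-3.141, -0.025, -0.028]
contact_force: [19.1, -0.1, -7.3]
opening: -0.0003
grip_force: 9.0
```

>>> drive_tool(steps=[{"translation":[-0.08,0,0],"angular":[0,0,0],"gripper":0},{"translation":[0,0,0],"angular":[0,0,0],"gripper":0}])

```text
t: 34.08
tool_pos: [0.6229, 0.146, 0.0979]
tool_rot: [-3.14, -0.024, -0.041]
contact_force: [29.4, 1.3, -14.7]
opening: -0.0004
grip_force: 14.1
```

>>> drive_tool(steps=[{"translation":[0.7,0,0],"angular":[0,0,0],"gripper":0},{"translation":[0.3,0,-0.5],"angular":[0,0,0],"gripper":0},{"translation":[0,0,-1],"angular":[0,0,0],"gripper":0},{"translation":[0,0,-1],"angular":[0,0,0],"gripper":0},{"translation":[0,0,-1],"angular":[0,0,0],"gripper":0},{"translation":[-0.5,-1,-0.5],"angular":[0,0,0],"gripper":0},{"translation":[-0.5,-1,0],"angular":[0,0,0],"gripper":0},{"translation":[-0.5,-1,0],"angular":[0,0,0],"gripper":0}])

```text
t: 35.08
tool_pos: [0.5907, 0.2669, 0.2558]
tool_rot: [-3.141, -0.025, -0.001]
contact_force: [0.2, 0.0, -0.4]
opening: 0.0003
grip_force: 0.0
```

>>> drive_tool(steps=[{"translation":[-0.5,-1,0],"angular":[0,0,0],"gripper":0},{"translation":[-0.5,-1,0],"angular":[0,0,0],"gripper":0},{"translation":[0,0,0],"angular":[0,0,0],"gripper":0}])

```text
t: 35.45
tool_pos: [0.5482, 0.3475, 0.2551]
tool_rot: [-3.141, -0.032, 0.001]
contact_force: [0.3, 0.4, 0.1]
opening: -0.0001
grip_force: 0.0
```

Run:
```python
from h import *
im=grab('top');s=grab('side');Q=cloud(im)
print(ctrl.get_obs()['tool_pos'])
g=im['color'].max(-1);m=g[125:150,226:244]<35;v,u=np.nonzero(m);print('handle rows',v.min()+125,v.max()+125,v.mean()+125,'before 137.1')
w=(Q[...,0]>.57)&(Q[...,0]<.70)&(abs(Q[...,1]-.149)<.03)&(Q[...,2]>.1)&(Q[...,2]<.14);print(w.sum(),Q[w].mean(0),'before mean .606')
for n,c0 in(('Y',(.6461,-.1695)),('B',(.6443,-.0548))):
  d=np.hypot(Q[...,0]-c0[0],Q[...,1]-c0[1]);w=(d<.03)&(Q[...,2]>.104)&(Q[...,2]<.116);c=circ(Q[w][:,:2]);print(n,np.round(c,4))
  for cc in(c0,c[:2]): print([tuple(np.round(x,1)) for x in lipfit(im,cc,.02,np.arange(165,200,1.))[0][:4]])
for n,c,h in(('brush',(.645,-.37),.213),('bottle',(.566,-.49),.13),('ink',(.318,-.25),.07)):
  d=np.hypot(Q[...,0]-c[0],Q[...,1]-c[1]);print(n,np.percentile(Q[d<.03][:,2],99))
```

```text
[0.54971923 0.34521646 0.25509715]
handle rows 134 145 139.96666666666667 before 137.1
115 [0.59944562 0.14767301 0.120639  ] before mean .606
Y [ 0.6475 -0.1674  0.0146]
[(np.float64(40.5), np.float64(144.3), np.float64(183.0)), (np.float64(39.6), np.float64(145.3), np.float64(182.0)), (np.float64(38.2), np.float64(145.3), np.float64(181.0)), (np.float64(37.4), np.float64(143.2), np.float64(184.0))]
[(np.float64(51.7), np.float64(150.7), np.float64(185.0)), (np.float64(51.3), np.float64(150.8), np.float64(186.0)), (np.float64(51.1), np.float64(151.3), np.float64(184.0)), (np.float64(48.3), np.float64(149.9), np.float64(183.0))]
B [ 0.6442 -0.0519  0.0145]
[(np.float64(52.1), np.float64(154.8), np.float64(178.0)), (np.float64(50.1), np.float64(151.7), np.float64(179.0)), (np.float64(48.8), np.float64(150.3), np.float64(180.0)), (np.float64(48.2), np.float64(152.4), np.float64(177.0))]
[(np.float64(51.2), np.float64(153.4), np.float64(181.0)), (np.float64(50.8), np.float64(152.0), np.float64(182.0)), (np.float64(50.2), np.float64(150.9), np.float64(183.0)), (np.float64(45.9), np.float64(152.8), np.float64(180.0))]
brush 0.21891911539509146
bottle 0.1354808069669948
ink 0.0769169607561183
```

```bash
python3 -c "
from station import ctrl
print(ctrl.finish_job())"
```

```text
the job is handed in; nothing more can be done
None
```

The job is handed in at 35 s on the robot's clock. I released the brake, dropped both cores into the bucket, seated the yellow and blue spools with their lips within about 4° of the marks, swung the brake back to its stop, and left the three jars standing; I found no red spool.

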